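Press a card holder home under the lip of a strip dispenser

ROBOT

A 6-joint arm with a two-finger parallel gripper is mounted at the origin on the work surface. World frame = base frame: x ahead of the robot, y to its left, z up, the work surface at z = 0. Lengths are in m, angles in degrees, forces in N, time in s.
With the tool pointing down it reaches from about 0.35 to 0.875 m from the base axis. Payload 4.2 kg.
Tool frame: the origin (TCP) lies midway between the tips of the shut fingers; the grasp point (between the pads) lies 19 mm behind it; y points along the fingers, x is the direction in which the jaws open and shut, and the axes are right-handed (so a half turn about y gives the same grasp; the last joint's range is limited). The gripper opens to 87 mm and grips with 3 to 60 N. Pads are 19 mm wide; open, the fingers measure 117 mm over their backs; the gripper's body (75 mm by 190 mm) begins 51 mm behind the grasp point.
Start: joints at [-52.907, 22.042, 0.453, 0, -68.411, -14.817], TCP at [0.237, -0.578, 0.223] pointing down, gripper open.
Joint ranges: [-179.83, 179.83], [-69.29, 118.12], [-61.27, 80.66], [-181.25, 117.63], [-171.15, -9.14], [-177.46, 177.46]. Speed limits (degrees/s): [159.86, 159.86, 180, 180, 180, 180].

INTERFACE

Orientations are given as a 3x3 rotation matrix whose columns are the frame's x, y, z axes.
In Python, from station import * gives the robot as it stands.
- The arm moves only by the tool jog_arm, never from a script. Its argument "series" is a list of rows, each a list of 3 entries, a list of its own where there are three numbers: the shift along the tool's x, y, z in m, then the turn, a rotation vector about the tool's x, y, z in degrees, then the finger opening in m, from 0 to 0.087. A call has 1 to 10 rows; each row shifts and turns the commanded pose from where the row before left it, along the tool's axes as they then stand; what a row does not reach is not made up. A row lasts 1/8 s, in which the tool goes at most 62.5 mm and 10.7 degrees, less where a joint would pass 70% of its speed; a pose out of reach is approached as far as the arm can. A call is refused whole if a number of a shift passes 0.0625 or a number of a turn 10.7, either way. A call with a gripper value outside its range is refused whole. The fingers move at their own pace and stop on an object; the grip force is fixed at half the most. Time passes only in rows, so rows that do not move let the fingers close. It gives the time, the measured TCP pose, the force and the opening at its end, in the units of the state.
- sense(): the state, without advancing time (a new reading comes with each control period).
- capture(name): name is "side" or "top"; returns the picture (384x512x3 uint8, red, green, blue); there is no depth.
- camera_info(name): a dict with "fx", "fy", "cx", "cy" (pixels), "rvec" (rotation vector, rad) and "tvec" (3), from world to camera coordinates, as OpenCV has them. Camera axes: x right, y down, z forward; pixel columns grow to the right and rows downward; lengths in m; the calibration is good to about 2 mm. A picture is of the moment at which its call begins. camera_info takes no time and is no camera call.
- finish_job(): hands the job in, once; it reports no verdict.
The state is a dict: "time_s": time; "joints": joint angles; "joint_velocities": joint speeds; "effort": joint torques, N m; "tcp_pos": TCP position; "ee_rot": TCP orientation; "wrist_force": force on the tool from outside, world axes, zero at the start; "moment": the same for the moment, N m; "gripper_width": opening from 0.0 (shut) to 1.0 (fully open).
Only numpy, scipy, OpenCV 4.12 (cv2) and the standard library are available. Lean on these libraries where they do the work, as an engineer would, in place of code of your own. Each camera call takes 0.05 s, during which the arm holds its last target. There are 200 camera calls.

TASK

Swing the dispenser's arm clear of the bed, out towards the robot. Then take the card holder from the bench, lay it flat on the bed and slide its front edge under the retaining lip until the sprung bar behind the lip is pushed fully back; push gently, and finish while still holding it there, pressed home against the spring, because it slides out again if let go. Leave the other things on the bench and the machine where they stand.

Things in the scene. Friction and masses are not known exactly. Their poses are not given: they have to be found in the camera images.
- dispenser: White low machine fixed to the bench, 240 (x) x 350 (y) mm, with a flat polished steel bed on top (plastic slides easily on it), 70 mm above the bench. Origin on the bench; x away from the robot, y left. The bed is open for 135 mm in front of the lip (-x); its right end is 105 mm and its left end 235 mm from the lip's middle.
- slot (a point): Point on the bed midway along the retaining lip, straight below the lip's front edge. x: the way the holder is pushed in (away from the robot), y along the lip to the left, z up. The lip is an aluminium strip 166 mm long, 26 mm deep, underside 10 and top 18 mm above the bed, on two cheeks that leave an entry 126 mm wide. Behind it nothing nearby stands over 22 mm above the bed except the vial.
- stop_bar (a joint): Travel (m) of the sprung brass bar under the lip: 0 at rest, its face 8 mm behind the lip's front edge; 0.012 fully back against its stop, the holder's front edge then 20 mm behind the lip's front edge. Pushed along slot +x, it springs back by itself: about 2.4 N to start it, 6 N fully back.
- holder_grip (a point): Centre of the grip block of the card holder: a loose white plate 90 (x) x 110 (y) x 6 mm, about 0.18 kg, with an upright grey block 24 (x) x 40 (y) x 40 mm on top. 26 mm above the plate's underside. x points to the front edge (the one for the lip), 70 mm ahead of this point; rear edge 20 mm behind; z up. It starts flat on the bench, left or right of the dispenser.
- holder_nose (a point): Middle of the holder's front edge, half-way up its thickness (3 mm above the underside). Same axes as holder_grip.
- swing_arm (a joint): Angle (rad) of the dispenser's arm about its upright hinge: 0 lies across the bed pointing right (slot -y); it grows as the arm swings towards the robot (clockwise from above) to a stop at 1.45, pointing nearly along slot -x. From 1.1 on it is clear of the work area. It starts between 0 and 0.3 and stays where it is left (about 1 N at the handle moves it).
- swing_handle (a point): Middle of the gripping part of the upright round black handle on the free end of the arm: 20 mm diameter, its top is 26 mm above this point, the 32 x 30 mm head of the arm begins 26 mm below it. It lies 190 mm from the hinge axis, 96 mm above the bed.
- swing_hinge (a point): Point on the arm's vertical hinge axis, 59 mm above the bed, at the arm's mid-height. The hinge stands at slot x -15 mm, y +200 mm. Pillar and arm reach no higher than 75 mm above the bed here.
- tip_box_center (a point): Bystander: centre of a white tip box, 85 x 115 x 45 mm, with rows of grey dots on top; on the other side of the dispenser from the holder.
- vial_center (a point): Bystander: centre of a small jar, 26 mm diameter, 42 mm high, standing on the dispenser's bed behind and left of the lip.
- reagent_center (a point): Bystander: centre of an amber bottle, 60 mm diameter, 130 mm high, on the bench.
- beaker_center (a point): Bystander: centre of a white cup, 70 mm diameter, 90 mm high, on the bench.

How it is judged:
By the outcome, as a careful person would: the job done as asked, in the order asked, and still so for the second after the job is handed in, while the arm keeps its last pose, push and grip.
It also fails if it takes over 67 s, if anything falls off the work surface, if the arm or the gripper's body presses on something with over 40 N, if the wrist force passes 120 N, or if a joint passes its speed limit or range.

## Working session

There is one attempt and no reset: what is moved stays moved. The work goes in short steps, Python scripts to look and compute and a tool call to move; the robot and the scene stay as the last step left them, time stands still between calls to the robot, and variables do not carry over. Pictures are saved under pics/ and viewed, about 8 in all and at most 12, crops included, and the job is handed in when it is done.

Besides the shell and the picture viewer there is one more tool, called after ">>>" in YAML: its name, and indented under it one key for each argument. jog_arm: Moves the arm, as the interface text tells. Its arguments: {"type":"object","properties":{"series":{"type":"array","items":{"type":"array"}}},"required":["series"]}

```bash
mkdir -p pics; ls; python3 - <<'E'
from station import *
import cv2
s=sense();print(s)
for n in("top","side"):
    print(n,camera_info(n)); cv2.imwrite(f"pics/{n}0.png",cv2.resize(capture(n)[:,:,::-1],(800,600),interpolation=cv2.INTER_CUBIC))
E
```

```text
pics
{'time_s': 0.0, 'joints': array([-5.29084741e+01,  2.20897547e+01,  3.79700486e-01, -2.85571683e-02,
       -6.84116712e+01, -1.48156426e+01]), 'joint_velocities': array([ 0.00504709,  0.05997182, -0.06248182, -0.01894411,  0.04781133,
        0.02338082]), 'effort': array([ 6.36180393e-04, -3.90662313e+01,  1.87400991e+01,  4.21970174e+00,
        1.09640864e-02, -1.89041220e-04]), 'tcp_pos': array([ 0.23669181, -0.5777921 ,  0.22147079]), 'ee_rot': array([[-3.78895539e-01, -9.11559190e-04, -9.25438998e-01],
       [ 9.25436897e-01,  1.97413261e-03, -3.78896624e-01],
       [ 2.17232600e-03, -9.99997636e-01,  9.56004688e-05]]), 'wrist_force': array([0.61929831, 0.19258971, 1.38493813]), 'moment': array([ 0.0096841 , -0.01301505, -0.01089073]), 'gripper_width': 0.9990065821000937}
top {'fx': 436.2933971644026, 'fy': 436.2933971644026, 'cx': 258.18373842785786, 'cy': 185.8019347125059, 'rvec': array([ 2.16810671, -2.15210639,  0.14500818]), 'tvec': array([0.01594261, 0.61682385, 1.12946507])}
side {'fx': 465.2961552393013, 'fy': 465.2961552393013, 'cx': 254.65624790908225, 'cy': 189.644999031701, 'rvec': array([ 0.26312151, -2.84842966,  1.13412818]), 'tvec': array([0.5700397 , 0.13644971, 1.29653839])}
```

View pics/top0.png

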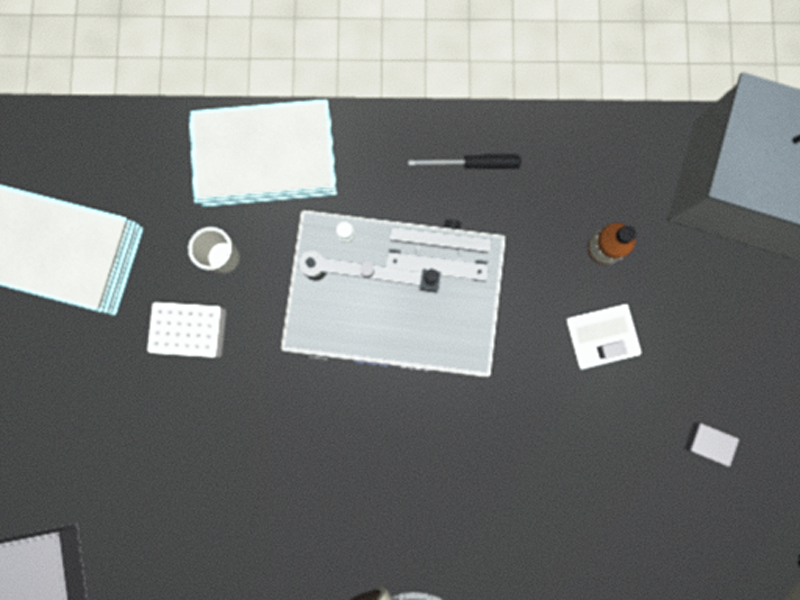

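View pics/side0.png

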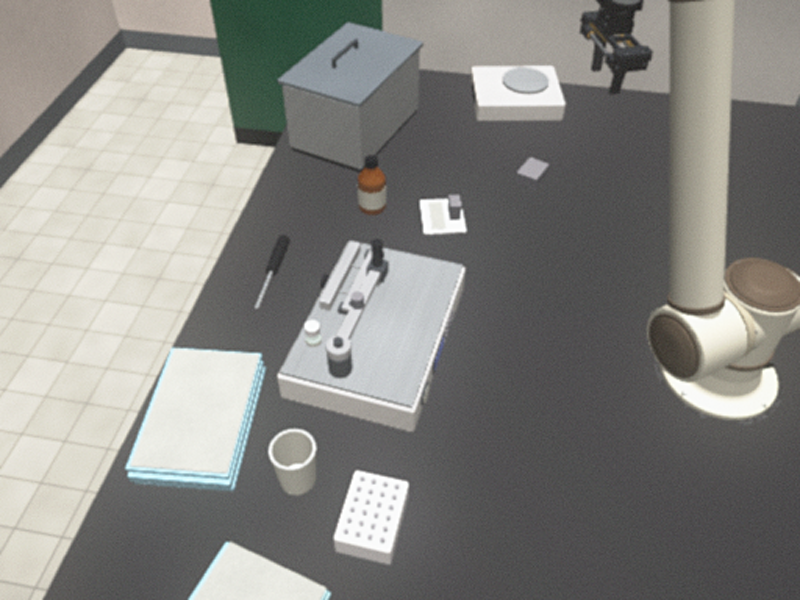

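The top view (800x600) shows the dispenser bed with corners at (302,212), (504,236), (490,375) and (283,350). The hinge is at (311,264), the handle at (430,278), and the holder right of the dispenser at about (604,337) with its block at (612,350). The arm lies across the lip. Next I'll enlarge crops for accurate readings.

```bash
cat > h.py <<'E'
import numpy as np, cv2
from station import *
def cam(n):
    c=camera_info(n);K=np.array([[c['fx'],0,c['cx']],[0,c['fy'],c['cy']],[0,0,1]])
    return K,cv2.Rodrigues(c['rvec'])[0],c['tvec']
def back(n,uv,z):
    K,R,t=cam(n);o=-R.T@t;d=R.T@np.linalg.inv(K)@[uv[0],uv[1],1]
    return o+d*(z-o[2])/d[2]
def proj(n,p):
    K,R,t=cam(n);q=K@(R@np.asarray(p)+t);return q[:2]/q[2]
def crop(n,name,x0,y0,w,h,k):
    im=capture(n)[y0:y0+h,x0:x0+w,::-1]
    cv2.imwrite(name,cv2.resize(im,None,fx=k,fy=k,interpolation=cv2.INTER_CUBIC))
def uv(px,x0,y0,k): return (np.array(px)+.5)/k-.5+[x0,y0]
E
python3 - <<'E'
from h import *
a=capture("top");t=[]
def c(im,x0,y0,w,h,k):return cv2.resize(im[y0:y0+h,x0:x0+w,::-1],None,fx=k,fy=k,interpolation=cv2.INTER_CUBIC)
cv2.imwrite("pics/c1.png",c(a,175,130,155,115,5))
b=capture("side")
cv2.imwrite("pics/c2.png",np.hstack([c(a,355,185,64,60,6),c(b,260,115,60,60,6)]))
for q in[(302,212),(504,236),(490,375),(283,350)]:print(back("top",uv(q,0,0,1.5625),.07))
E
```

```text
[0.74526929 0.19354762 0.07      ]
[ 0.70691719 -0.14781934  0.07      ]
[ 0.47403132 -0.1220708   0.07      ]
[0.51254547 0.21885267 0.07      ]
```

View pics/c1.png

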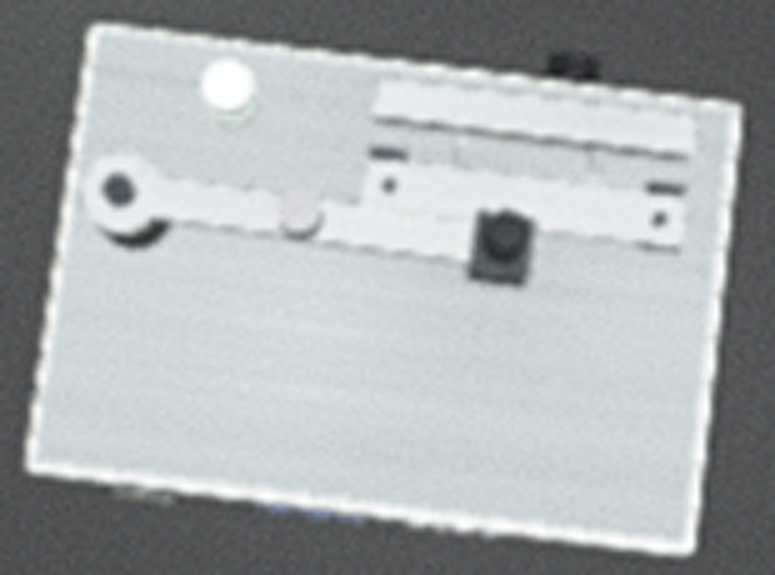

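View pics/c2.png

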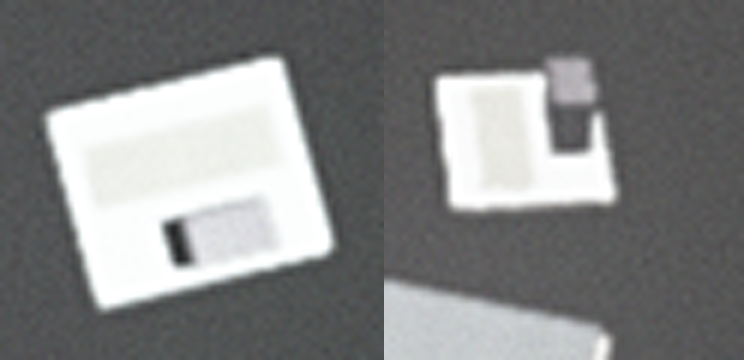

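c1 (5x): the bed corners, lip right end (682,249)/(684,197), handle top (504,224) and hinge (119,189) are all readable. In c2 (6x), the holder plate corners are (47,117), (283,58), (333,250) and (98,308). Its block top is at about (188,213) to (279,250), so the front edge faces away from the robot.

```bash
python3 - <<'E'
from h import *
B=[back("top",uv(q,175,130,5),.07) for q in[(90,25),(742,103),(692,553),(27,472)]]
B=np.array(B)[:,:2]
print(B,[np.linalg.norm(B[i]-B[i-1]) for i in range(4)])
ex=(B[0]-B[3])+(B[1]-B[2]);ey=(B[0]-B[1])+(B[3]-B[2])
yb=np.arctan2(ex[1],ex[0]);yb2=np.arctan2(-ey[0],ey[1]);print("bed yaw",np.degrees([yb,yb2]))
y=(yb+yb2*1.5)/2.5;X=np.array([np.cos(y),np.sin(y)]);Y=np.array([-X[1],X[0]])
c=B.mean(0)
hin=back("top",uv((119,189),175,130,5),.145)[:2]
print("hinge",hin)
s1=hin+15*X/1000-.2*Y
# lip: ends along y
s2y=c-0.065*Y # bed y from -105..235 -> mid +65  (340 bed vs 350?)
print("slot from hinge",s1,"from bed mid y",s2y, "bed front+.135", (B[2]+B[3])/2+.135*X-.065*Y)
for n,q in dict(fr=(682,249),br=(684,197),bl=(365,160),sl=(389,185),sr=(659,219)).items():
  p=back("top",uv(q,175,130,5),.088)[:2]-s1; print(n,p@X*1e3,p@Y*1e3)
hd=back("top",uv((504,224),175,130,5),.192)[:2];d=hd-hin
print("handle",hd,np.linalg.norm(d),"angle rad",np.arctan2(-(d@X),-(d@Y)))
P=np.array([back("top",uv(q,355,185,6),.006)[:2] for q in[(47,117),(283,58),(333,250),(98,308)]])
print("holder",P,[np.linalg.norm(P[i]-P[i-1]) for i in range(4)])
hx=P[0]-P[3]+P[1]-P[2];hy=P[0]-P[1]+P[3]-P[2];print("yaws",np.degrees([np.arctan2(hx[1],hx[0]),np.arctan2(-hy[0],hy[1])]))
hx/=np.linalg.norm(hx);print("grip from plate",P.mean(0)-.025*hx)
T=np.array([back("top",uv(q,355,185,6),.046)[:2] for q in[(188,213),(268,197),(279,250),(196,266)]]);print("block top",T,T.mean(0))
print("grip side", back("side",uv((571-384,80),260,115,6),.046))
s=sense();print(np.degrees(y))
E
```

```text
[[ 0.74768882  0.19492885]
 [ 0.70870342 -0.14947658]
 [ 0.47305536 -0.12098232]
 [ 0.51206639  0.22125443]] [np.float64(0.23708852152151408), np.float64(0.346604911001992), np.float64(0.2373645508133739), np.float64(0.3444529690885129)]
bed yaw [-6.63502683 -6.48051223]
hinge [0.64738506 0.16766718]
slot from hinge [ 0.63949998 -0.03273947] from bed mid y [ 0.60297259 -0.02814562] bed front+.135 [ 0.61927585 -0.02982216]
fr -1.94014636722786 -82.8392981133862
br 25.128155148858426 -81.00239171696535
bl 24.229470466215155 84.69835784582229
sl 12.757846475458377 70.79838054631689
sr 12.135354707967826 -69.41716079200607
handle [ 0.62441207 -0.01827911] 0.1873600326278906 angle rad 0.008738511731144994
holder [[ 0.57254455 -0.2661766 ]
 [ 0.6005336  -0.37538023]
 [ 0.51285115 -0.3951559 ]
 [ 0.48588249 -0.28733096]] [np.float64(0.08920660951171726), np.float64(0.11273340028277598), np.float64(0.08988486993453003), np.float64(0.11114641215837907)]
yaws [13.21180288 14.21018388]
grip from plate [ 0.51861465 -0.33672471]
block top [[ 0.52718541 -0.3174768 ]
 [ 0.53448195 -0.35303397]
 [ 0.51123925 -0.35709533]
 [ 0.50397546 -0.32030211]] [ 0.51922052 -0.33697705]
grip side [ 0.51968315 -0.33799193  0.046     ]
-6.542318069485994
```

>>> jog_arm:
  series:
    - [[0, 0, 0], [0, -10.2, 0], 0.04]
    - [[0, 0, 0], [0, -10.2, 0], 0.04]
    - [[0, 0, 0], [0, -10.2, 0], 0.04]
    - [[0, 0, 0], [0, -10.2, 0], 0.04]
    - [[0, 0, 0], [0, -10.2, 0], 0.04]
    - [[0, 0, 0], [0, -10.2, 0], 0.04]
    - [[-0.025, 0, -0.03], [0, 0, 0], 0.04]
    - [[-0.025, 0, -0.045], [0, 0, 0], 0.04]
    - [[-0.025, 0, -0.045], [0, 0, 0], 0.04]
    - [[-0.025, 0, -0.045], [0, 0, 0], 0.04]

```text
time_s: 1.45
tcp_pos: [0.3557, -0.4243, 0.2224]
ee_rot: [[-0.993, -0.0, -0.114], [0.114, 0.0, -0.993], [0.0, -1.0, -0.0]]
wrist_force: [1.2, -0.0, 0.2]
gripper_width: 0.464
```

>>> jog_arm:
  series:
    - [[-0.025, 0, -0.05], [0, 0, 0], 0.04]
    - [[-0.025, 0, -0.05], [0, 0, 0], 0.04]
    - [[-0.025, 0, -0.05], [0, 0, 0], 0.04]
    - [[-0.025, 0, -0.05], [0, 0, 0], 0.04]
    - [[-0.025, 0, -0.05], [0, 0, 0], 0.04]
    - [[-0.025, 0, -0.05], [0, 0, 0], 0.04]
    - [[-0.025, 0, -0.05], [0, 0, 0], 0.04]
    - [[-0.02, 0, -0.04], [0, 0, 0], 0.04]
    - [[-0.01, 0, -0.02], [0, 0, 0], 0.04]
    - [[0, 0, 0], [0, 0, 0], 0.04]

```text
time_s: 2.7
tcp_pos: [0.6056, -0.0408, 0.2219]
ee_rot: [[-0.994, -0.001, -0.112], [0.112, -0.0, -0.994], [0.001, -1.0, 0.0]]
wrist_force: [0.0, -0.7, -0.3]
gripper_width: 0.458
```

```bash
cat > st.py <<'E'
from h import *
a=np.radians(-6.5);X=np.array([np.cos(a),np.sin(a)]);Y=np.array([-X[1],X[0]]);S=np.array([.6385,-.0315])
def st():
    s=sense();p=s['tcp_pos'];R=s['ee_rot'];d=p[:2]-S
    print("t %.2f slot xyz mm"%s['time_s'],np.round([d@X*1e3,d@Y*1e3,p[2]*1e3],1),"heading %.1f"%np.degrees(np.arctan2(R[1,0],R[0,0])),"yaxis",R[:,1].round(4),"F",np.round([s['wrist_force'][:2]@X,s['wrist_force'][:2]@Y,s['wrist_force'][2]],1),"w %.1f"%(s['gripper_width']*87),"world",p.round(4),"j",s['joints'].round(1))
if __name__=="__main__":st()
E
python3 st.py
```

```text
t 2.70 slot xyz mm [-31.7 -12.9 221.9] heading 173.6 yaxis [-1.1e-03 -1.0e-04 -1.0e+00] F [ 0.1 -0.7 -0.3] w 39.8 world [ 0.6056 -0.0408  0.2219] j [ 11.4  20.3  -2.2  -0.  -67.5 -17.8]
```

>>> jog_arm:
  series:
    - [[-0.016, 0, -0.024], [0, 0, 0], 0.04]
    - [[0, 0, 0], [0, 0, 0], 0.04]
    - [[0, 0.015, 0], [0, 0, 0], 0.04]
    - [[0, 0.02, 0], [0, 0, 0], 0.04]
    - [[0, 0.02, 0], [0, 0, 0], 0.04]
    - [[0, 0.015, 0], [0, 0, 0], 0.028]
    - [[0, 0.002, 0], [0, 0, 0], 0.028]
    - [[0, 0, 0], [0, 0, 0], 0.028]

```text
time_s: 3.7
tcp_pos: [0.6241, -0.02, 0.1509]
ee_rot: [[-0.994, 0.001, -0.114], [0.114, -0.0, -0.994], [-0.001, -1.0, 0.0]]
wrist_force: [-0.1, 0.6, 0.3]
gripper_width: 0.333
```

```bash
python3 - <<'E'
from st import *
st()
a=capture("side")[120:230,170:310,::-1];b=capture("top")[130:245,175:330,::-1]
f=lambda i:cv2.resize(i,(400,300),interpolation=cv2.INTER_CUBIC)
cv2.imwrite("pics/g1.png",np.hstack([f(a),f(b)]))
E
```

```text
t 3.70 slot xyz mm [-15.6   9.8 150.9] heading 173.5 yaxis [ 6.e-04 -2.e-04 -1.e+00] F [-0.1  0.6  0.3] w 29.0 world [ 0.6241 -0.02    0.1509] j [ 13.   25.2  -5.4   0.  -59.4 -19.5]
```

View pics/g1.png

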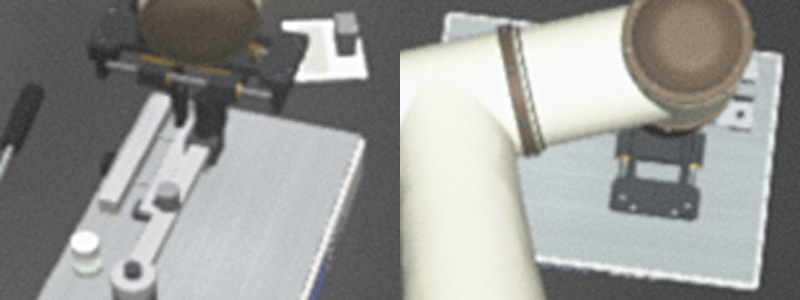

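The fingers straddle the upright handle: in the side crop they sit at about (205,125) on the arm's head. Next I'll cage it along the arc.

>>> jog_arm:
  series:
    - [[0.008, 0, 0], [0, 2.5, 0], 0.028]
    - [[0.0166, 0, -0.0007], [0, 5, 0], 0.028]
    - [[0.0166, 0, -0.0007], [0, 5, 0], 0.028]
    - [[0.0166, 0, -0.0007], [0, 5, 0], 0.028]
    - [[0.0166, 0, -0.0007], [0, 5, 0], 0.028]
    - [[0.0166, 0, -0.0007], [0, 5, 0], 0.028]
    - [[0.0166, 0, -0.0007], [0, 5, 0], 0.028]
    - [[0.0166, 0, -0.0007], [0, 5, 0], 0.028]

```text
time_s: 4.8
tcp_pos: [0.5139, 0.0326, 0.1517]
ee_rot: [[-0.717, 0.003, -0.697], [0.697, 0.001, -0.717], [-0.002, -1.0, -0.003]]
wrist_force: [1.8, -0.6, -0.4]
gripper_width: 0.322
```

```bash
python3 st.py
```

```text
t 4.80 slot xyz mm [-131.    49.6  151.7] heading 135.8 yaxis [ 3.e-03  6.e-04 -1.e+00] F [ 1.8 -0.4 -0.4] w 28.0 world [0.5139 0.0326 0.1517] j [ 21.7  15.1 -20.9   0.  -53.8 -65.9]
```

>>> jog_arm:
  series:
    - [[0.0166, 0, -0.0007], [0, 5, 0], 0.028]
    - [[0.0166, 0, -0.0007], [0, 5, 0], 0.028]
    - [[0.0166, 0, -0.0007], [0, 5, 0], 0.028]
    - [[0.0166, 0, -0.0007], [0, 5, 0], 0.028]
    - [[0.0166, 0, -0.0007], [0, 5, 0], 0.028]
    - [[0.0166, 0, -0.0007], [0, 5, 0], 0.028]
    - [[0.0166, 0, -0.0007], [0, 5, 0], 0.028]
    - [[0.012, 0, -0.0005], [0, 4, 0], 0.028]
    - [[0, 0, 0], [0, 0, 0], 0.04]
    - [[0, 0, 0], [0, 0, 0], 0.04]

```text
time_s: 6.05
tcp_pos: [0.457, 0.1446, 0.1509]
ee_rot: [[-0.122, 0.001, -0.992], [0.992, 0.0, -0.122], [0.0, -1.0, -0.001]]
wrist_force: [0.0, -0.4, 0.1]
gripper_width: 0.436
```

```bash
python3 st.py
```

```text
t 6.05 slot xyz mm [-200.3  154.4  150.9] heading 97.0 yaxis [ 6.e-04  5.e-04 -1.e+00] F [ 0.1 -0.4  0.1] w 37.9 world [0.457  0.1446 0.1509] j [  37.    11.9  -25.5   -0.   -52.6 -120. ]
```

>>> jog_arm:
  series:
    - [[0, -0.02, 0], [0, 0, 0], 0.04]
    - [[0, -0.03, 0], [0, 0, 0], 0.04]
    - [[0, -0.03, 0], [0, 0, 0], 0.04]
    - [[0, 0, 0], [0, -10, 0], 0.04]
    - [[0, 0, 0], [0, -10, 0], 0.04]
    - [[0, 0, 0], [0, -10, 0], 0.04]
    - [[0, 0, 0], [0, -10, 0], 0.04]
    - [[0, 0, 0], [0, -10, 0], 0.04]
    - [[0, 0, 0], [0, -10, 0], 0.06]
    - [[0, 0, 0], [0, -10, 0], 0.06]

```text
time_s: 7.3
tcp_pos: [0.4568, 0.1441, 0.2306]
ee_rot: [[-0.976, 0.0, -0.22], [0.22, 0.0, -0.976], [0.0, -1.0, -0.0]]
wrist_force: [0.2, -0.5, 0.5]
gripper_width: 0.61
```

>>> jog_arm:
  series:
    - [[0, 0, 0], [0, -9.3, 0], 0.06]
    - [[0, 0, 0], [0, -9.3, 0], 0.06]
    - [[0, 0, 0], [0, -8, 0], 0.06]
    - [[0.005, 0, 0.04], [0, 0, 0], 0.06]
    - [[0.005, 0, 0.05], [0, 0, 0], 0.06]
    - [[0.005, 0, 0.05], [0, 0, 0], 0.06]
    - [[0.005, 0, 0.05], [0, 0, 0], 0.06]
    - [[0.005, 0, 0.05], [0, 0, 0], 0.06]
    - [[0.005, 0, 0.05], [0, 0, 0], 0.06]
    - [[0.005, 0, 0.05], [0, 0, 0], 0.06]

```text
time_s: 8.55
tcp_pos: [0.5024, -0.1962, 0.2307]
ee_rot: [[-0.972, 0.0, 0.235], [-0.235, 0.0, -0.972], [-0.0, -1.0, 0.0]]
wrist_force: [0.6, -0.3, 1.0]
gripper_width: 0.687
```

>>> jog_arm:
  series:
    - [[0.005, 0, 0.05], [0, 0, 0], 0.06]
    - [[0.005, 0, 0.05], [0, 0, 0], 0.06]
    - [[0.005, 0, 0.03], [0, 0, 0], 0.06]
    - [[0, 0, 0], [0, 0, 0], 0.06]

```text
time_s: 9.05
tcp_pos: [0.5178, -0.3262, 0.2297]
ee_rot: [[-0.973, -0.001, 0.232], [-0.232, 0.0, -0.973], [0.001, -1.0, -0.001]]
wrist_force: [-0.8, -0.0, 0.1]
gripper_width: 0.685
```

```bash
python3 - <<'E'
from st import *
st()
s=sense();d=np.array([.519,-.337])-s['tcp_pos'][:2];R=s['ee_rot'];print("tool dx,dz",d@R[:2,0],d@R[:2,2])
b=capture("top");a=capture("side")
cv2.imwrite("pics/g2.png",np.hstack([cv2.resize(i[:,:,::-1],(400,300),interpolation=cv2.INTER_AREA) for i in(a,b)]))
E
```

```text
t 9.05 slot xyz mm [ -86.5 -306.5  229.7] heading -166.6 yaxis [-1.1e-03  3.0e-04 -1.0e+00] F [-0.8 -0.1  0.1] w 59.6 world [ 0.5178 -0.3262  0.2297] j [-17.1  20.5  -0.8   0.  -68.7  30.5]
tool dx,dz 0.0013614329878432756 0.010793365108912035
```

View pics/g2.png

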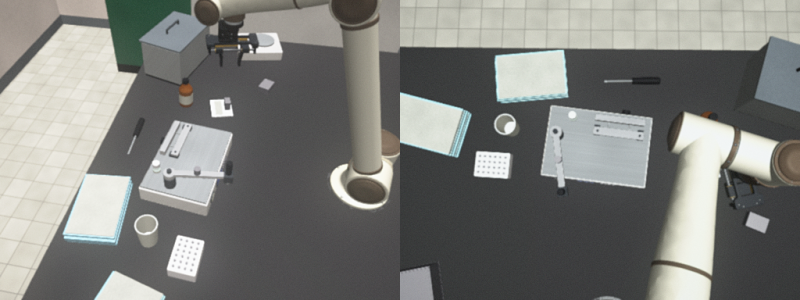

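The arm points at the robot, clear of the bed (right half, about (558,160)). The gripper hovers by the holder. Before descending I'll check the bottle's clearance to the gripper body.

```bash
python3 - <<'E'
from st import *
b1=back("top",uv((627,234),0,0,1.5625),.13);b2=back("side",uv((371,158),0,0,1.5625),.13);b3=back("side",uv((372,205),0,0,1.5625),.0)
s=sense();R=s['ee_rot']
g=np.array([.519,-.337])
for b in(b1,b2,b3):
    d=b[:2]-g;print(b,"tool x,z mm",d@R[:2,0]*1e3,d@R[:2,2]*1e3)
E
```

```text
[ 0.69927351 -0.33551472  0.13      ] tool x,z mm -175.61243463747428 40.75538360123629
[ 0.70058951 -0.33924113  0.13      ] tool x,z mm -176.01958007402885 44.686318259135604
[ 0.70245948 -0.34387533  0.        ] tool x,z mm -176.75278568725463 49.629491563967896
```

>>> jog_arm:
  series:
    - [[0.0013, 0, 0.0108], [0, -0.3, 0], 0.06]
    - [[0, 0.03, 0], [0, 0, 0], 0.06]
    - [[0, 0.05, 0], [0, 0, 0], 0.06]
    - [[0, 0.05, 0], [0, 0, 0], 0.06]
    - [[0, 0.04, 0], [0, 0, 0], 0.06]
    - [[0, 0.03, 0], [0, 0, 0], 0.06]
    - [[0, 0.01, 0], [0, 0, 0], 0.06]
    - [[0, 0.005, 0], [0, 0, 0], 0.06]
    - [[0, 0, 0], [0, 0, 0], 0.06]

```text
time_s: 10.28
tcp_pos: [0.5206, -0.3349, 0.0166]
ee_rot: [[-0.971, 0.002, 0.24], [-0.24, -0.001, -0.971], [-0.002, -1.0, 0.001]]
wrist_force: [0.6, 0.2, 0.4]
gripper_width: 0.686
```

```bash
python3 - <<'E'
from st import *
st()
s=sense();d=np.array([.519,-.337])-s['tcp_pos'][:2];R=s['ee_rot'];print("tool dx,dz",d@R[:2,0],d@R[:2,2])
b=capture("top")[165:255,345:445];a=capture("side")[90:190,240:350]
cv2.imwrite("pics/g3.png",np.hstack([cv2.resize(i[:,:,::-1],(400,360),interpolation=cv2.INTER_CUBIC) for i in(a,b)]))
E
```

```text
t 10.28 slot xyz mm [ -82.7 -314.8   16.6] heading -166.1 yaxis [ 1.8e-03 -8.0e-04 -1.0e+00] F [0.6 0.3 0.4] w 59.7 world [ 0.5206 -0.3349  0.0166] j [-17.8  33.4 -13.8   0.  -42.7  31.7]
tool dx,dz 0.0021064119987609705 0.0016432845673986672
```

View pics/g3.png

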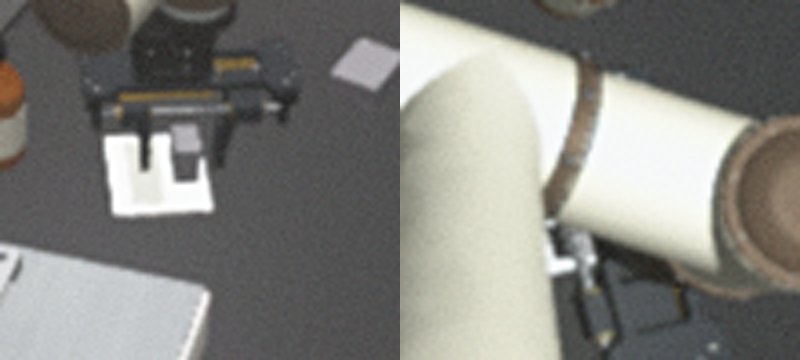

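In the side crop the fingers straddle the grey block, at (145,160) and (220,150). A small correction comes next, then the grip closes.

>>> jog_arm:
  series:
    - [[0.0015, 0.002, 0.0015], [0, 0, 0], 0.06]
    - [[0, 0, 0], [0, 0, 0], 0.04]
    - [[0, 0, 0], [0, 0, 0], 0.0]
    - [[0, 0, 0], [0, 0, 0], 0.0]
    - [[0, 0, 0], [0, 0, 0], 0.0]
    - [[0, 0, 0], [0, 0, 0], 0.0]
    - [[0, 0, 0], [0, 0, 0], 0.0]
    - [[0, 0, 0], [0, 0, 0], 0.0]

```text
time_s: 11.38
tcp_pos: [0.5185, -0.3365, 0.0135]
ee_rot: [[-0.971, -0.001, 0.24], [-0.24, 0.0, -0.971], [0.001, -1.0, -0.0]]
wrist_force: [-0.8, -0.7, 0.3]
gripper_width: 0.27
```

```bash
python3 st.py
```

```text
t 11.38 slot xyz mm [ -84.7 -316.6   13.5] heading -166.1 yaxis [-6.e-04  1.e-04 -1.e+00] F [-0.7 -0.8  0.3] w 23.5 world [ 0.5185 -0.3365  0.0135] j [-18.   33.6 -14.    0.  -42.5  31.9]
```

>>> jog_arm:
  series:
    - [[0, -0.01, 0], [0, 0, 0], 0.0]
    - [[0, -0.03, 0], [0, 0, 0], 0.0]
    - [[0, -0.04, 0], [0, 0, 0], 0.0]
    - [[0, -0.04, 0], [0, 0, 0], 0.0]
    - [[0, -0.02, 0], [0, 0, 0], 0.0]
    - [[0, 0, 0], [0, 5.1, 0], 0.0]
    - [[0, 0, 0], [0, 5.1, 0], 0.0]
    - [[0, 0, 0], [0, 5.1, 0], 0.0]
    - [[0, 0, 0], [0, 5.1, 0], 0.0]
    - [[0, 0, -0.02], [0, 0, 0], 0.0]

```text
time_s: 12.62
tcp_pos: [0.5209, -0.3168, 0.1537]
ee_rot: [[-0.993, 0.0, -0.115], [0.115, 0.0, -0.993], [-0.0, -1.0, -0.0]]
wrist_force: [-0.4, 0.4, -1.1]
gripper_width: 0.273
```

>>> jog_arm:
  series:
    - [[0, 0, -0.035], [0, 0, 0], 0.0]
    - [[0, 0, -0.035], [0, 0, 0], 0.0]
    - [[0, 0, -0.035], [0, 0, 0], 0.0]
    - [[0, 0, -0.035], [0, 0, 0], 0.0]
    - [[0, 0, -0.035], [0, 0, 0], 0.0]
    - [[0, 0, -0.035], [0, 0, 0], 0.0]
    - [[0, 0, -0.035], [0, 0, 0], 0.0]
    - [[0, 0, -0.035], [0, 0, 0], 0.0]
    - [[0, 0, -0.016], [0, 0, 0], 0.0]
    - [[0, 0, 0], [0, 0, 0], 0.0]

```text
time_s: 13.88
tcp_pos: [0.5545, -0.0213, 0.1537]
ee_rot: [[-0.994, 0.0, -0.111], [0.111, 0.0, -0.994], [-0.0, -1.0, -0.0]]
wrist_force: [-0.2, 0.0, -1.3]
gripper_width: 0.276
```

```bash
python3 st.py
```

```text
t 13.88 slot xyz mm [-84.6   0.6 153.7] heading 173.6 yaxis [ 2.e-04  1.e-04 -1.e+00] F [-0.2 -0.  -1.3] w 24.0 world [ 0.5545 -0.0213  0.1537] j [ 14.5  18.7 -15.2  -0.  -56.1 -20.9]
```

>>> jog_arm:
  series:
    - [[0, 0.02, 0], [0, 0, 0], 0.0]
    - [[0, 0.025, 0], [0, 0, 0], 0.0]
    - [[0, 0.015, 0], [0, 0, 0], 0.0]
    - [[0, 0.006, 0], [0, 0, 0], 0.0]
    - [[0, 0, 0], [0, 0, 0], 0.0]

```text
time_s: 14.5
tcp_pos: [0.5548, -0.0229, 0.0876]
ee_rot: [[-0.994, 0.0, -0.114], [0.114, -0.0, -0.994], [-0.0, -1.0, 0.0]]
wrist_force: [0.8, 0.1, -1.2]
gripper_width: 0.275
```

```bash
python3 - <<'E'
from st import *
st()
b=capture("top")[130:250,190:350];a=capture("side")[130:250,170:310]
cv2.imwrite("pics/g4.png",np.hstack([cv2.resize(i[:,:,::-1],(400,360),interpolation=cv2.INTER_CUBIC) for i in(a,b)]))
E
```

```text
t 14.50 slot xyz mm [-84.1  -0.9  87.6] heading 173.5 yaxis [ 0.e+00 -2.e-04 -1.e+00] F [ 0.7  0.2 -1.2] w 24.0 world [ 0.5548 -0.0229  0.0876] j [ 14.4  23.1 -19.6   0.  -47.3 -20.9]
```

View pics/g4.png

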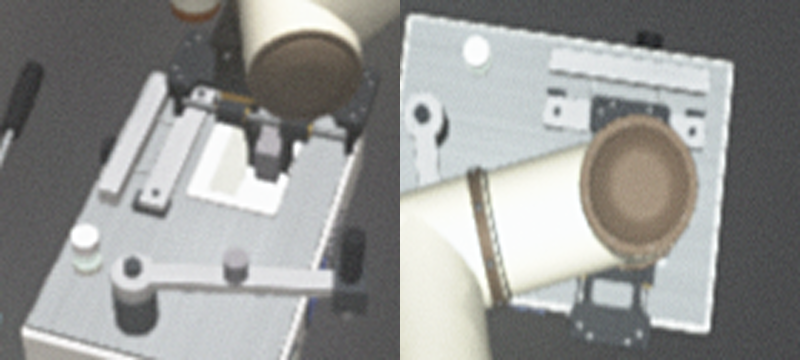

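In the side crop the plate hovers parallel to the lip. Its front-left corner is at (190,195) and its rear-left corner at (276,214). I'll check both against expectation.

```bash
python3 - <<'E'
from st import *
for q,z in(((190,194),.080),((276,213),.080),((137,203),.088),((168,212),.088)):
    u=[(q[0]+.5)*140/400-.5+170,(q[1]+.5)/3-.5+130];p=back("side",u,z)[:2]-S;print(q,p@X*1e3,p@Y*1e3)
for p in((-.014,.0541),(-.104,.0541)):
    w=S+p[0]*X+p[1]*Y;u=proj("side",[*w,.08]);print((u[0]-170)*400/140,(u[1]-130)*3)
E
```

```text
(190, 194) -16.210484547595517 52.5213401259634
(276, 213) -103.15517536659324 50.619490754830714
(137, 203) 26.45407016495592 85.2417971252547
(168, 212) -5.749007275481499 86.949088605785
186.41283051716917 193.67460527609887
274.91898749827214 214.89194406729246
```

>>> jog_arm:
  series:
    - [[0, 0.002, -0.0025], [0, 0, 0], 0.0]
    - [[0, 0.001, 0], [0, 0, 0], 0.0]
    - [[0, 0, 0], [0, 0, 0], 0.0]

```text
time_s: 14.98
tcp_pos: [0.5549, -0.02, 0.0846]
ee_rot: [[-0.994, 0.0, -0.113], [0.113, 0.0, -0.994], [-0.0, -1.0, -0.0]]
wrist_force: [0.6, 0.5, -1.9]
gripper_width: 0.274
```

```bash
python3 st.py
```

```text
t 14.97 slot xyz mm [-84.4   2.   84.6] heading 173.5 yaxis [ 0.  0. -1.] F [ 0.5  0.6 -1.9] w 23.9 world [ 0.5549 -0.02    0.0846] j [ 14.7  23.3 -19.8  -0.  -46.9 -21.2]
```

>>> jog_arm:
  series:
    - [[0, 0.001, 0], [0, 0, 0], 0.0]
    - [[0, 0, 0], [0, 0, 0], 0.0]

```text
time_s: 15.22
tcp_pos: [0.555, -0.0201, 0.0835]
ee_rot: [[-0.994, 0.0, -0.114], [0.114, 0.0, -0.994], [-0.0, -1.0, -0.0]]
wrist_force: [-0.1, -0.2, -1.4]
gripper_width: 0.273
```

```bash
python3 st.py
```

```text
t 15.22 slot xyz mm [-84.3   1.9  83.5] heading 173.5 yaxis [ 0.  0. -1.] F [-0.1 -0.2 -1.4] w 23.7 world [ 0.555  -0.0201  0.0835] j [ 14.7  23.4 -19.8  -0.  -46.8 -21.2]
```

>>> jog_arm:
  series:
    - [[0, 0.0007, 0], [0, 0, 0], 0.0]
    - [[0, 0, 0], [0, 0, 0], 0.0]

```text
time_s: 15.48
tcp_pos: [0.555, -0.0201, 0.0835]
ee_rot: [[-0.994, 0.0, -0.113], [0.113, -0.0, -0.994], [-0.0, -1.0, 0.0]]
wrist_force: [-2.1, 0.9, 4.9]
gripper_width: 0.273
```

>>> jog_arm:
  series:
    - [[0, 0.0007, 0], [0, 0, 0], 0.0]
    - [[0, 0, 0], [0, 0, 0], 0.0]

```text
time_s: 15.72
tcp_pos: [0.555, -0.0201, 0.0835]
ee_rot: [[-0.994, 0.0, -0.113], [0.113, -0.0, -0.994], [-0.0, -1.0, 0.0]]
wrist_force: [-3.7, 1.5, 8.4]
gripper_width: 0.277
```

```bash
python3 st.py
```

```text
t 15.72 slot xyz mm [-84.3   1.9  83.5] heading 173.5 yaxis [ 5.e-04 -2.e-04 -1.e+00] F [-3.8  1.1  8.4] w 24.1 world [ 0.555  -0.0201  0.0835] j [ 14.7  23.4 -19.8   0.  -46.7 -21.2]
```

Flat on the bed, confirmed by the contact force. Now I relieve the pressing slightly and slide forward.

>>> jog_arm:
  series:
    - [[0, -0.0008, 0], [0, 0, 0], 0.0]
    - [[-0.003, 0, 0], [0, 0, 0], 0.0]
    - [[-0.003, 0, 0], [0, 0, 0], 0.0]
    - [[-0.003, 0, 0], [0, 0, 0], 0.0]
    - [[-0.003, 0, 0], [0, 0, 0], 0.0]
    - [[-0.003, 0, 0], [0, 0, 0], 0.0]
    - [[-0.002, 0, 0], [0, 0, 0], 0.0]
    - [[0, 0, 0], [0, 0, 0], 0.0]

```text
time_s: 16.73
tcp_pos: [0.5721, -0.0222, 0.0835]
ee_rot: [[-0.994, 0.0, -0.113], [0.113, -0.0, -0.994], [-0.0, -1.0, 0.0]]
wrist_force: [-2.4, -0.3, 5.2]
gripper_width: 0.273
```

```bash
python3 st.py
```

```text
t 16.73 slot xyz mm [-67.    1.7  83.5] heading 173.5 yaxis [ 4.e-04 -4.e-04 -1.e+00] F [-2.3 -0.5  5.2] w 23.7 world [ 0.5721 -0.0222  0.0835] j [ 14.   24.8 -17.4   0.  -47.8 -20.5]
```

>>> jog_arm:
  series:
    - [[-0.001, -0.0004, 0], [0, 0, 0], 0.0]
    - [[-0.001, 0, 0], [0, 0, 0], 0.0]
    - [[-0.001, 0, 0], [0, 0, 0], 0.0]
    - [[0, 0, 0], [0, 0, 0], 0.0]

```text
time_s: 17.23
tcp_pos: [0.575, -0.0224, 0.0835]
ee_rot: [[-0.994, 0.0, -0.114], [0.114, -0.0, -0.994], [-0.0, -1.0, 0.0]]
wrist_force: [-2.5, -0.2, 4.0]
gripper_width: 0.276
```

>>> jog_arm:
  series:
    - [[-0.001, 0, 0], [0, 0, 0], 0.0]
    - [[-0.001, 0, 0], [0, 0, 0], 0.0]
    - [[-0.001, 0, 0], [0, 0, 0], 0.0]
    - [[0, 0, 0], [0, 0, 0], 0.0]

```text
time_s: 17.73
tcp_pos: [0.5767, -0.0226, 0.0835]
ee_rot: [[-0.993, -0.002, -0.114], [0.114, 0.0, -0.993], [0.002, -1.0, 0.0]]
wrist_force: [-5.3, 1.5, 7.3]
gripper_width: 0.276
```

>>> jog_arm:
  series:
    - [[-0.001, 0, 0], [0, 0, 0], 0.0]
    - [[-0.001, 0, 0], [0, 0, 0], 0.0]
    - [[-0.001, 0, 0], [0, 0, 0], 0.0]
    - [[0, 0, 0], [0, 0, 0], 0.0]

```text
time_s: 18.23
tcp_pos: [0.5792, -0.0229, 0.0835]
ee_rot: [[-0.993, -0.003, -0.114], [0.114, 0.0, -0.993], [0.003, -1.0, 0.0]]
wrist_force: [-6.7, 2.6, 7.5]
gripper_width: 0.275
```

```bash
python3 - <<'E'
from st import *
st()
a=capture("side")[140:220,200:300]
cv2.imwrite("pics/g5.png",cv2.resize(a[:,:,::-1],(700,560),interpolation=cv2.INTER_CUBIC))
E
```

```text
t 18.23 slot xyz mm [-59.9   1.8  83.5] heading 173.4 yaxis [-3.e-03  1.e-04 -1.e+00] F [-7.   1.8  7.5] w 23.9 world [ 0.5792 -0.0229  0.0835] j [ 13.7  25.5 -16.2  -0.1 -48.5 -20.2]
```

View pics/g5.png

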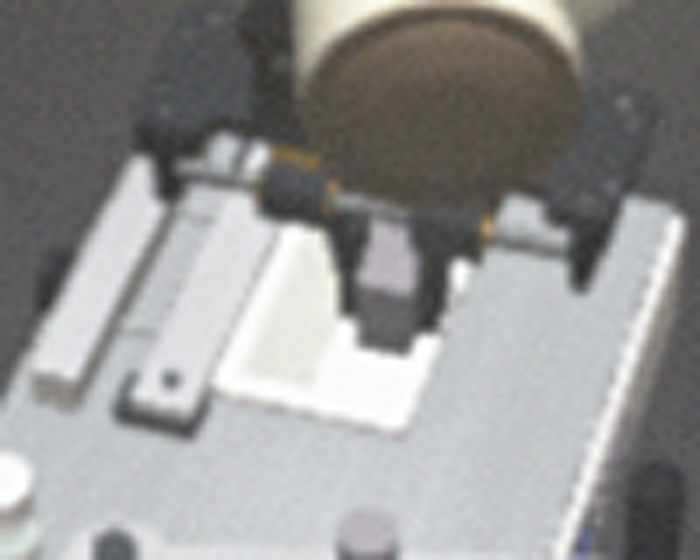

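The plate's front edge is under the lip, with its left end at about (218,385), square to it, inside the cheeks. The bar is engaged, as the force step at about x −63 showed. Continuing in small steps.

>>> jog_arm:
  series:
    - [[-0.001, -0.0004, 0], [0, 0, 0], 0.0]
    - [[-0.001, 0, 0], [0, 0, 0], 0.0]
    - [[-0.001, 0, 0], [0, 0, 0], 0.0]
    - [[0, 0, 0], [0, 0, 0], 0.0]

```text
time_s: 18.77
tcp_pos: [0.5818, -0.0232, 0.0835]
ee_rot: [[-0.993, -0.004, -0.114], [0.114, 0.0, -0.993], [0.004, -1.0, 0.0]]
wrist_force: [-7.1, 2.3, 8.1]
gripper_width: 0.272
```

>>> jog_arm:
  series:
    - [[-0.001, 0, 0], [0, 0, 0], 0.0]
    - [[-0.001, 0, 0], [0, 0, 0], 0.0]
    - [[-0.001, 0, 0], [0, 0, 0], 0.0]
    - [[0, 0, 0], [0, 0, 0], 0.0]

```text
time_s: 19.27
tcp_pos: [0.5845, -0.0235, 0.0835]
ee_rot: [[-0.993, -0.005, -0.114], [0.114, 0.0, -0.993], [0.005, -1.0, 0.0]]
wrist_force: [-8.4, 2.6, 8.1]
gripper_width: 0.272
```

```bash
python3 st.py
```

```text
t 19.27 slot xyz mm [-54.6   1.9  83.5] heading 173.4 yaxis [-4.6e-03  3.0e-04 -1.0e+00] F [-8.7  1.6  8.1] w 23.7 world [ 0.5845 -0.0235  0.0835] j [ 13.5  26.  -15.3  -0.1 -49.  -20. ]
```

>>> jog_arm:
  series:
    - [[-0.001, -0.0004, 0], [0, 0, 0], 0.0]
    - [[-0.001, 0, 0], [0, 0, 0], 0.0]
    - [[0, 0, 0], [0, 0, 0], 0.0]

```text
time_s: 19.65
tcp_pos: [0.5862, -0.0236, 0.0836]
ee_rot: [[-0.993, -0.005, -0.115], [0.115, 0.0, -0.993], [0.005, -1.0, 0.0]]
wrist_force: [-8.5, 2.5, 7.3]
gripper_width: 0.271
```

>>> jog_arm:
  series:
    - [[-0.001, 0, 0], [0, 0, 0], 0.0]
    - [[-0.001, 0, 0], [0, 0, 0], 0.0]
    - [[0, 0, 0], [0, 0, 0], 0.0]

```text
time_s: 20.02
tcp_pos: [0.5879, -0.0239, 0.0836]
ee_rot: [[-0.993, -0.006, -0.115], [0.115, 0.0, -0.993], [0.006, -1.0, 0.0]]
wrist_force: [-9.0, 3.3, 8.1]
gripper_width: 0.275
```

```bash
python3 st.py
```

```text
t 20.02 slot xyz mm [-51.2   1.8  83.6] heading 173.4 yaxis [-6.e-03  3.e-04 -1.e+00] F [-9.3  2.2  8.1] w 23.9 world [ 0.5879 -0.0239  0.0836] j [ 13.4  26.3 -14.7  -0.1 -49.3 -19.9]
```

>>> jog_arm:
  series:
    - [[-0.001, 0, 0], [0, 0, 0], 0.0]
    - [[0, 0, 0], [0, 0, 0], 0.0]

```text
time_s: 20.27
tcp_pos: [0.588, -0.0239, 0.0837]
ee_rot: [[-0.993, -0.008, -0.115], [0.115, 0.0, -0.993], [0.008, -1.0, 0.001]]
wrist_force: [-11.3, 3.5, 9.3]
gripper_width: 0.276
```

>>> jog_arm:
  series:
    - [[-0.001, 0, 0], [0, 0, 0], 0.0]
    - [[0, 0, 0], [0, 0, 0], 0.0]

```text
time_s: 20.52
tcp_pos: [0.588, -0.0239, 0.0836]
ee_rot: [[-0.993, -0.01, -0.115], [0.115, 0.0, -0.993], [0.01, -1.0, 0.001]]
wrist_force: [-12.6, 4.6, 11.0]
gripper_width: 0.277
```

```bash
python3 st.py
```

```text
t 20.52 slot xyz mm [-51.    1.8  83.6] heading 173.4 yaxis [-9.8e-03  4.0e-04 -1.0e+00] F [-13.    3.1  11. ] w 24.1 world [ 0.588  -0.0239  0.0836] j [ 13.3  26.4 -14.5  -0.2 -49.6 -19.8]
```

The TCP stopped at slot x −51.0 while the force kept rising, about 12 mm past first contact with the bar, so the bar is against its stop. I'll check that it holds, take a last look, then hand in.

>>> jog_arm:
  series:
    - [[0, 0, 0], [0, 0, 0], 0.0]
    - [[0, 0, 0], [0, 0, 0], 0.0]
    - [[0, 0, 0], [0, 0, 0], 0.0]
    - [[0, 0, 0], [0, 0, 0], 0.0]

```text
time_s: 21.02
tcp_pos: [0.588, -0.0239, 0.0836]
ee_rot: [[-0.993, -0.01, -0.115], [0.115, 0.0, -0.993], [0.01, -1.0, 0.001]]
wrist_force: [-13.2, 3.8, 10.6]
gripper_width: 0.275
```

```bash
python3 - <<'E'
from st import *
st()
a=capture("side")[130:250,170:310]
cv2.imwrite("pics/g6.png",cv2.resize(a[:,:,::-1],(700,600),interpolation=cv2.INTER_CUBIC))
E
```

```text
t 21.02 slot xyz mm [-51.    1.8  83.6] heading 173.4 yaxis [-9.6e-03  4.0e-04 -1.0e+00] F [-13.5   2.3  10.6] w 24.0 world [ 0.588  -0.0239  0.0836] j [ 13.3  26.4 -14.5  -0.2 -49.6 -19.8]
```

View pics/g6.png

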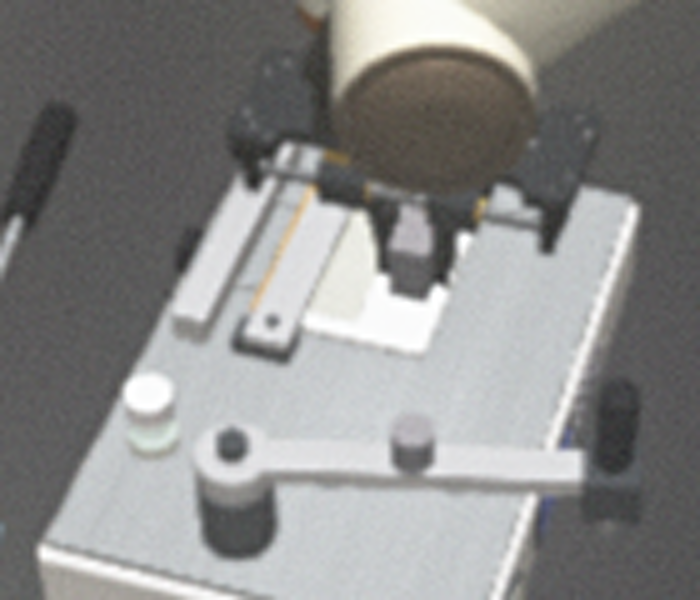

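The brass bar now shows behind the lip as an orange line from (255,300) to (310,190), parallel to it. The plate is flat and square under the lip, the arm is clear, and the vial still stands. Handing in.

```bash
python3 -c "
from station import *
print(finish_job())"
```

```text
the job is handed in; nothing more can be done
None
```

I swung the dispenser's arm about 1.3 rad out towards the robot, clear of the bed. I then laid the card holder on the bed and slid it under the lip until the bar stopped. The job was handed in at about 21 s with the holder still gripped and pressed home.

**Last checks:**
- **Bar fully back:** the holder moved about 12 mm after first touching the bar, then stopped with the grip point at slot x −51.0 mm (−50 expected). The force kept rising while it stood still. It then held steady for 0.5 s, and the brass bar showed behind the lip, parallel to it.
- **Force:** the final push was about 13 N, with about 11 N downward. That is more than the spring's 6 N, but well below the limits. The tool is tilted about 0.6° by the push.
- **Disagreement:** the side and top cameras differed by 3–5 mm on the holder's sideways position. I used a point between them; the entry leaves 8 mm on each side, and I saw no sign of contact with the cheeks.
- **Other things:** the vial still stands in the last picture. The tip box, bottle and cup looked undisturbed in the earlier views, but I did not look at them again at the end.

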